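Tuck a bundle of stirrers under the sprung arm

ROBOT

A 6-joint arm with a two-finger parallel gripper is mounted at the origin on a cart in front of the work surface, level with it; the furniture and walls round the work are solid. World frame = base frame: x ahead of the robot, y to its left, z up, the work surface at z = 0. Lengths are in mm, angles in rad, forces in N, time in s.
With the tool pointing down it reaches from about 350 to 775 mm from the base axis. Payload 7.3 kg.
Tool frame: the origin (TCP) lies midway between the tips of the shut fingers; the grasp point (between the pads) lies 19 mm behind it; z points along the fingers, y is the line along which they close (so a half turn about z gives the same grasp; the last joint's range is limited). The gripper opens to 92 mm and grips with 3 to 60 N. Pads are 19 mm wide; open, the fingers measure 130 mm over their backs; the gripper's body (75 mm by 190 mm) begins 47 mm behind the grasp point.
Start: joints at [-1.423, 0.342, 1.524, -0, 1.275, -0.146], TCP at [152.058, -502.517, 226.741] pointing down, gripper open.
Joint ranges: [-2.53, 2.53], [-0.77, 2.02], [0.04, 2.7], [-1, 4.14], [0.28, 2.66], [-3.11, 3.11]. Speed limits (rad/s): [2.57, 2.57, 3.14, 3.14, 3.14, 3.14].

INTERFACE

Orientations are given as [roll, pitch, yaw] about the fixed x, y, z axes, in that order (R = Rz(yaw) Ry(pitch) Rx(roll)).
In Python, from plant import readout, vision, order, models gives the robot as it stands. The module is installed in compiled form; this text tells all that it offers.
- The arm moves only by the tool step_arm, never from a script. Its argument "series" is text: rows parted by semicolons, each of 7 numbers parted by spaces: the gripper's target within -1 to 1 (shut at 1, half-way at 0, fully open at -1), then the shift along the tool's x, y, z each as a share of 80 mm, from -1 to 1, then the turn, a rotation vector about the tool's x, y, z each as a share of 2 pi rad, from -1 to 1. In form: jaw x y z ax ay az; .... A call has 1 to 20 rows; each row is the pose to reach, as a shift and turn from the pose commanded when the call began, along the tool's axes at that moment, turning the shorter way round; what a row does not reach only later rows make up. A row lasts 1/10 s, in which the tool goes at most 50 mm and 8.59 degrees, less where a joint would pass 70% of its speed; a pose out of reach is approached as far as the arm can. A call with a number of a shift or a turn outside -1 to 1 is refused whole. A call with a gripper value outside its range is refused whole. The fingers move at their own pace and stop on an object; the grip force is fixed at half the most. Time passes only in rows, so rows that repeat a pose let the fingers close. It gives the time, the measured TCP pose, the force, the opening and the grip force at its end, in the units of the state.
- readout.get_obs(): the state, without advancing time (a new reading comes with each control period).
- vision.capture(name): name is "scene" or "top" or "wrist"; returns a dict with "frame" (420x560x3 uint8, red, green, blue), "depth" (420x560 float32, mm along the optical axis (not along the pixel's ray), 0 where there is no reading), "fovy" (degrees; the focal length in pixels is half the picture's height over the tangent of half this angle, whatever the lens; pixels are square), "cx", "cy" (the principal point, pixels), "rvec" (rotation vector, rad) and "tvec" (3), from world to camera coordinates, as OpenCV has them; the wrist camera has in their place "mount" (4x4, takes a point from camera to tool coordinates, whose origin is the TCP and whose axes are the flange's). Camera axes: x right, y down, z forward; pixel columns grow to the right and rows downward; lengths in mm; the calibration is good to about 2 mm. A picture is of the moment at which its call begins: read the wrist's pose just before it.
- order.close_job(): hands the job in; it is judged then, once.
Trained networks look in a picture, given as the dict that the camera call returned (one of the last four; its "shot" number tells which), for a name from the list of things; names that differ only in an ending like _2 or _b are one class to them, and where a whole thing is asked for, a point or a joint stands for the part that bears it (a point fixed in the world has none). Each returns a list of dicts, best first, with "p" (0 to 1); they miss things now and then, are a little off and sometimes report something else, mostly with a low value. They report only what shows in the picture. A call takes as long as a camera call.
- models.look_for(picture, thing): "position" ([column, row] in pixels, amid what is visible of it).
- models.pinpoint(picture, thing): "position" ([column, row] in pixels: a listed point, or the origin of a listed thing).
The state is a dict: "time": time; "joint_positions": joint angles; "dq": joint speeds; "tau": joint torques, N m; "tool_pos": TCP position; "tcp_rot": TCP orientation; "contact_force": force on the tool from outside, world axes, zero at the start; "moment": the same for the moment, N m; "grip_width": finger opening in mm; "finger_force": force on a finger pad.
Only numpy, scipy, OpenCV 4.12 (cv2) and the standard library are available. Lean on these libraries where they do the work, as an engineer would, in place of code of your own. Each camera call takes 0.05 s, during which the arm holds its last target. There are 200 camera calls.

TASK

Pick up the bundle of wooden stirrers that lies on the table and tuck it lengthwise under the sprung arm of the white stirrer holder, on top of the two bundles already there. Push it fully home against the back stop, flat and straight on the pile, and let go so that the arm holds all three bundles down. Leave the old bundles in the holder as they are, and do not push the bottle, jar and cutlery cup about.

Things in the scene. Friction and masses are not known exactly. Their poses are not given: they have to be found in the camera images.
- stirrers: bundle of wooden stirrers with a white paper band, to tuck in: one rigid flat piece, solid 45 x 140 x 9 mm (stray sticks make it look 51 x 146), 60 g, flat on the teal table at the start. Origin on its underside; x across its width (solid from -20 to +25 mm), y along its length (-70 to +70 mm), z up. Both ends are alike; either may go in first.
- stirrers_center (a point): centre of that bundle's 45 x 140 x 9 mm solid (2 mm along x and 4.6 mm above the body's origin); axes as the bundle
- holder: white metal stirrer holder, fixed to the table; base plate 6 mm thick, x = -72 to +118 mm, 80 mm wide. Origin at table level below the middle of a bundle that is home. Its mouth faces its -x: bundles go in along +x up to the back stop. Two bundles lie in it, ends at the stop, pile top 24 mm above the table; arm, hinge and posts stand at the +x end, up to 57 mm high.
- holder_stop (a point): middle of the back stop's face, at holder x = +70 mm, 18 mm above the table (the stop's top is at 36 mm, its width 66 mm); axes as the holder
- holder_mouth (a point): middle of the entry between the two white side cheeks, holder x = -10 mm, 16 mm above the table. The cheeks are 33 mm high; here about 76 mm apart, they narrow to 59 mm at x = +12 mm and run straight to the stop. Forward of this point the pile is free at both sides.
- hold_arm (a joint): angle of the holder's sprung steel arm about its hinge (holder x = +98 mm, 46 mm high), rad: about 0 on two bundles, 0.12 on three, grows as it is lifted, up to 0.5. Its spring always closes it, about 1.7 N at the roller; it never stays up by itself, but rises when a bundle is pushed in under its upturned nose.
- clamp_roller (a point): lowest point of the black cross bar (30 mm wide, 6 mm radius) with which the arm presses on the pile, near holder x = +20 mm
- clamp_nose (a point): centre of the black edge at the tip of the arm's upturned nose (24 mm wide, about 4 mm thick), near holder x = -18 mm, 48 mm above the table; 7 mm behind it the underside is 40 mm above the table, and slopes down from there at 28 degrees to the roller
- pile_0_center (a point): centre of the lower bundle in the holder (same kind, loose), 10.6 mm above the table, axes as the bundle
- pile_1_center (a point): centre of the upper bundle in the holder (same kind, loose), 20 mm above the table, axes as the bundle
- juice: bystander: bottle of dark juice with a black cap, 61 mm across, 240 mm high; origin centre of the underside
- cutlery: bystander: clear cup full of wrapped cutlery, 66 mm across, 141 mm high; origin centre of the underside
- mustard: bystander: glass jar with a green lid, 74 mm across, 83 mm high; origin centre of the underside

How it is judged:
By the outcome, as a careful person would: the job done as asked, in the order asked, and still so for the second after the job is handed in, with the robot touching nothing.
It also fails if it takes over 48 s, if anything falls off the work surface, if the arm or the gripper's body presses on something with over 40 N, if the wrist force passes 120 N, or if a joint passes its speed limit or range.

## Working session

There is one attempt and no reset: what is moved stays moved. The work goes in short steps, Python scripts to look and compute and a tool call to move; the robot and the scene stay as the last step left them, time stands still between calls to the robot, and variables do not carry over. Pictures are saved under pics/ and viewed, at most 10 in all, crops included, and the job is handed in when it is done.

Besides the shell and the picture viewer there is one more tool, called after ">>>" by a JSON object that holds its "api" and its "payload", one argument or row to a line. step_arm: Moves the arm, as the interface text tells. Shift numbers are shares of 80 mm and turn numbers shares of 2 pi rad, none past 1 either way. Its arguments: {"type":"object","properties":{"series":{"type":"string"}},"required":["series"]}

```bash
mkdir -p pics; cat > h.py <<'E'
import numpy as np, cv2
from scipy.spatial.transform import Rotation as R
from plant import readout, vision, order, models
def f(p): return p['frame'].shape[0]/2/np.tan(np.radians(p['fovy'])/2)
def cam2world(p,o=None):
    if 'rvec' in p:
        Rm=cv2.Rodrigues(np.array(p['rvec'],float))[0]; return Rm.T, -Rm.T@np.array(p['tvec'],float).ravel()
    M=np.array(p['mount']); Rt=R.from_euler('xyz',o['tcp_rot']).as_matrix()
    return Rt@M[:3,:3], Rt@M[:3,3]+np.array(o['tool_pos'])
def ray(p,px,o=None):
    A,c=cam2world(p,o); d=np.array([(px[0]-p['cx'])/f(p),(px[1]-p['cy'])/f(p),1]); return A@d,c
def atz(p,px,z,o=None):
    d,c=ray(p,px,o); return c+d*(z-c[2])/d[2]
def atdepth(p,px,o=None):
    u,v=[int(round(x)) for x in px]; w=p['depth'][max(v-2,0):v+3,max(u-2,0):u+3]; w=w[w>0]
    if not len(w): return None
    d,c=ray(p,px,o); return c+d*np.median(w)
def proj(p,X,o=None):
    A,c=cam2world(p,o); q=A.T@(np.array(X)-c); return [p['cx']+f(p)*q[0]/q[2],p['cy']+f(p)*q[1]/q[2]]
def save(p,n): cv2.imwrite('pics/'+n,p['frame'][:,:,::-1])
E
python3 - <<'E'
from h import *
np.set_printoptions(precision=1,suppress=True)
o=readout.get_obs(); print(o['time'],o['tcp_rot'],o['contact_force'])
ims=[]
Z=dict(stirrers=0,stirrers_center=4.6,holder=0,holder_stop=18,holder_mouth=16,clamp_roller=24,clamp_nose=48,pile_1_center=20,pile_0_center=10.6,juice=0,cutlery=0,mustard=0)
for n in('scene','top'):
    p=vision.capture(n); ims.append(p['frame']); print(n,p['depth'].shape,cam2world(p)[1])
    for t,z in Z.items():
        r=models.pinpoint(p,t)[:2]
        for q in r: print(t,round(q['p'],2),np.array(q['position']),atz(p,q['position'],z),atdepth(p,q['position']))
cv2.imwrite('pics/a.png',cv2.resize(np.vstack(ims),(800*560//800,600))[:,:,::-1]) 
save({'frame':ims[0]},'s.png');save({'frame':ims[1]},'t.png')
E
```

```text
0.0 [-3.1 -0.   0.3] [-0.2 -0.1 -0.5]
scene (420, 560) [-117.7  678.8 1039.6]
stirrers 0.69 [274.1 256.6] [470.3 193.    0. ] [465.5 197.    8.6]
stirrers_center 0.97 [276.3 256.1] [465.5 190.1   4.6] [463.4 191.9   8.3]
holder 0.67 [339.5 201.5] [496.3 -53.7   0. ] [482.6 -37.5  23. ]
holder_stop 0.63 [339.4 194.5] [503.5 -58.3  18. ] [491.3 -43.9  38. ]
holder_stop 0.58 [358.7 179.3] [ 509.7 -137.4   18. ] [ 497.7 -121.7   37.5]
holder_mouth 0.98 [342.9 202.1] [479.6 -47.7  16. ] [476.5 -44.   21.3]
clamp_roller 0.7 [349.3 189.9] [494.8 -85.5  24. ] [489.1 -78.4  33.4]
clamp_nose 0.77 [341.4 194.7] [481.4 -40.1  48. ] [483.7 -42.8  44.2]
pile_1_center 0.65 [342.8 196. ] [492.7 -59.9  20. ] [486.6 -52.5  30.2]
pile_1_center 0.27 [340.5 199.2] [488.5 -47.3  20. ] [487.5 -46.2  21.6]
pile_0_center 0.57 [343.1 199.5] [488.9 -58.5  10.6] [481.  -48.8  24.1]
juice 0.75 [208.3 199. ] [727.1 204.9   0. ] [700.1 220.1  33.2]
juice 0.65 [348.2 189.1] [ 513.2 -103.4    0. ] [492.7 -77.9  33.8]
cutlery 0.79 [333.3 142.7] [ 673.6 -203.7    0. ] [ 671.3 -201.2    3. ]
mustard 0.59 [213.1 328.4] 
[... 588 characters left out ...]
lamp_roller 0.68 [356.8 234.8] [504.6 -82.   24. ] [503.6 -79.7  35.9]
clamp_roller 0.45 [346.1 234.2] [506.  -54.8  24. ] [505.8 -54.4  26.8]
clamp_nose 0.9 [340.8 240. ] [489.4 -37.5  48. ] [490.9 -40.6  27.3]
pile_1_center 0.64 [346.7 238.4] [495.6 -56.8  20. ] [493.9 -53.2  41.6]
pile_1_center 0.64 [345.9 239.5] [492.8 -54.7  20. ] [491.  -50.7  44.5]
juice 0.71 [245.3 154.8] [720.6 207.4   0. ] [694.6 199.2  87.6]
cutlery 0.6 [407.1 163.8] [ 697.  -224.4    0. ] [ 682.8 -207.4   52.1]
cutlery 0.24 [372.6 234.9] [ 506.6 -127.7    0. ] [ 503.  -118.    41.6]
mustard 0.73 [163.1 274.2] [402.5 414.8   0. ] [403.6 390.4  82.2]
mustard 0.7 [249.5 244.9] [479.1 192.7   0. ] [478.5 191.9  10. ]
```

View pics/t.png

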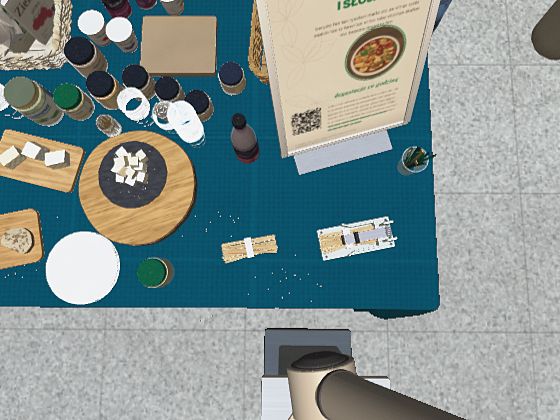

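View pics/s.png

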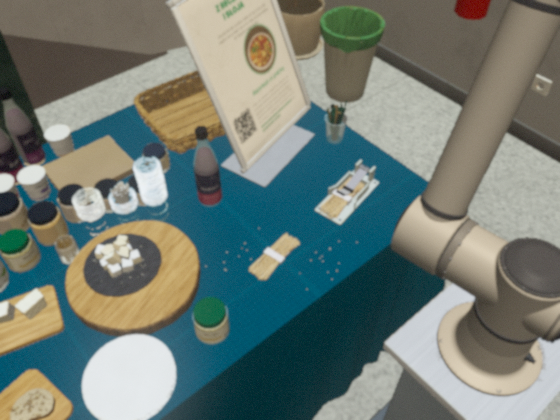

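The top view shows the stirrers at about (249,248), the holder at (357,236) with its mouth to the left (world +y) and the hinge to the right. The bystanders stand clear of both. The bundle and the holder point almost the same way. Next I need the holder and bundle axes from depth, and the wrist mount.

```bash
cat >> h.py <<'E'
def rel(o,pos,yaw=None):
    """shares from observed pose to a tool-down pose"""
    Rt=R.from_euler('xyz',o['tcp_rot']); s=Rt.inv().apply(np.array(pos)-o['tool_pos'])/80
    t=np.zeros(3) if yaw is None else (Rt.inv()*R.from_euler('xyz',[np.pi,0,yaw])).as_rotvec()/(2*np.pi)
    return np.round(np.r_[s,t],4)
E
python3 - <<'E'
from h import *
np.set_printoptions(precision=3,suppress=True)
o=readout.get_obs(); print(o['tcp_rot'],o['tool_pos'])
w=vision.capture('wrist'); print(np.array(w['mount']),w['fovy'])
p=vision.capture('top')
v,u=np.mgrid[0:420,0:560]; d,c=None,None
A,c=cam2world(p); X=np.stack([(u-p['cx'])/f(p),(v-p['cy'])/f(p),np.ones_like(u)],-1)*p['depth'][...,None]@A.T+c
im=p['frame'].astype(int)
notteal=(im[...,0]>90)
for n,(a,b,cc,dd) in dict(st=(225,275,215,285),ho=(208,265,310,405)).items():
    m=np.zeros((420,560),bool); m[a:b,cc:dd]=1; m&=notteal
    k,l,st,_=cv2.connectedComponentsWithStats(m.astype(np.uint8)); i=1+np.argmax(st[1:,4]); m=l==i
    P=X[m]; r=cv2.minAreaRect(P[:,:2].astype(np.float32)); print(n,m.sum(),r,np.median(P[:,2]))
    q=P[:,:2]-P[:,:2].mean(0); print(P[:,:2].mean(0),np.linalg.svd(q,full_matrices=False)[2][0])
E
```

```text
[3.141 0.    0.294] [ 152.05  -502.517  226.742]
[[   0.      -0.959   -0.283   76.265]
 [   1.       0.       0.       0.79 ]
 [  -0.      -0.283    0.959 -156.957]
 [   0.       0.       0.       1.   ]] 63.592282701969054
st 1024 ((453.7441711425781, 190.1803741455078), (93.1224365234375, 147.58799743652344), 7.2960968017578125) 9.407477209618207
[471.355 194.747] [-0.193  0.981]
ho 2245 ((490.3060607910156, -32.16300964355469), (85.76653289794922, 310.23040771484375), 11.670693397521973) 23.459639878693338
[496.833 -78.119] [-0.206  0.978]
```

>>> {"api": "step_arm", "payload": {
  "series": "-1 1 -0.8 0 0 0 -0.2352;-1 1 -0.8 0 0 0 -0.2352;-1 1 -0.8 0 0 0 -0.2352;-1 1 -0.8 0 0 0 -0.2352;-1 1 -0.8 0 0 0 -0.2352;-1 1 -0.8 0 0 0 -0.2352;-1 1 -0.8 0 0 0 -0.2352;-1 1 -0.8 0 0 0 -0.2352;-1 1 -0.8 0 0 0 -0.2352;-1 1 -0.8 0 0 0 -0.2352;-1 1 -0.8 0 0 0 -0.2352"
}}

```text
time: 2.5
tool_pos: [210.1, -418.1, 226.8]
tcp_rot: [3.142, 0.0, 1.773]
contact_force: [0.0, 1.2, 0.4]
grip_width: 91.8
finger_force: 0.0
```

>>> {"api": "step_arm", "payload": {
  "series": "-1 1 1 0 0 0 0;-1 1 1 0 0 0 0;-1 1 1 0 0 0 0"
}}

```text
time: 2.8
tool_pos: [273.8, -320.4, 226.7]
tcp_rot: [3.141, -0.001, 1.77]
contact_force: [-1.0, -0.6, 0.3]
grip_width: 91.8
finger_force: 0.0
```

>>> {"api": "step_arm", "payload": {
  "series": "-1 1 1 0 0 0 0;-1 1 1 0 0 0 0;-1 1 1 0 0 0 0"
}}

```text
time: 3.1
tool_pos: [336.4, -226.4, 226.9]
tcp_rot: [3.141, -0.0, 1.771]
contact_force: [0.2, 0.1, 0.0]
grip_width: 91.8
finger_force: 0.0
```

>>> {"api": "step_arm", "payload": {
  "series": "-1 1 1 0 0 0 0;-1 1 1 0 0 0 0;-1 1 1 0 0 0 0"
}}

```text
time: 3.4
tool_pos: [399.1, -132.0, 226.9]
tcp_rot: [3.14, -0.0, 1.772]
contact_force: [-0.1, -0.5, -0.0]
grip_width: 91.8
finger_force: 0.0
```

>>> {"api": "step_arm", "payload": {
  "series": "-1 1 1 0 0 0 0;-1 1 1 0 0 0 0;-1 1 1 0 0 0 0"
}}

```text
time: 3.7
tool_pos: [461.8, -37.6, 226.8]
tcp_rot: [3.14, -0.0, 1.772]
contact_force: [0.1, -0.8, 0.1]
grip_width: 91.8
finger_force: 0.0
```

>>> {"api": "step_arm", "payload": {
  "series": "-1 0 0.3 0.1 0 0 0;-1 0 0.3 0.1 0 0 0;-1 0 0.3 0.1 0 0 0"
}}

```text
time: 4.0
tool_pos: [482.9, -36.3, 218.3]
tcp_rot: [-3.14, -0.0, 1.77]
contact_force: [-0.5, 0.3, -0.3]
grip_width: 91.7
finger_force: 0.0
```

```bash
cat > lookw.py <<'E'
from h import *
import sys
np.set_printoptions(precision=1,suppress=True)
o=readout.get_obs(); print(o['time'],o['tool_pos'],o['tcp_rot'])
p=vision.capture('wrist'); save(p,sys.argv[1])
Z=dict(stirrers=0,stirrers_center=4.6,holder=0,holder_stop=18,holder_mouth=16,clamp_roller=24,clamp_nose=48,pile_1_center=20,pile_0_center=10.6)
for t in sys.argv[2:]:
    for q in models.pinpoint(p,t)[:2]: print(t,round(q['p'],2),np.array(q['position']),atz(p,q['position'],Z[t],o),atdepth(p,q['position'],o))
np.savez('w.npz',X=p['depth'],im=p['frame']); import pickle; pickle.dump((o,p),open(sys.argv[1][:-4]+'.pkl','wb'))
E
python3 lookw.py w1.png holder holder_stop holder_mouth clamp_roller clamp_nose pile_1_center pile_0_center
```

```text
4.0 [482.9 -36.3 218.3] [-3.1 -0.   1.8]
holder 0.7 [282.6 208.3] [493.5 -62.8   0. ] [490.6 -51.3  42.9]
holder_stop 0.97 [280.8 268. ] [ 504.7 -128.3   18. ] [ 502.6 -118.5   39.2]
holder_stop 0.61 [282.6 208.6] [492.4 -58.3  18. ] [490.7 -51.8  42.4]
holder_mouth 0.87 [282.8 198.4] [490.4 -47.5  16. ] [488.4 -39.8  48.4]
clamp_roller 0.82 [284.5 229.4] [498.8 -79.4  24. ] [497.9 -76.   34.2]
clamp_nose 0.9 [285.8 200.7] [491.8 -41.7  48. ] [491.7 -41.1  50.3]
pile_1_center 0.61 [288.8 210.4] [499.3 -58.4  20. ] [497.4 -52.6  41.5]
```

View pics/w1.png

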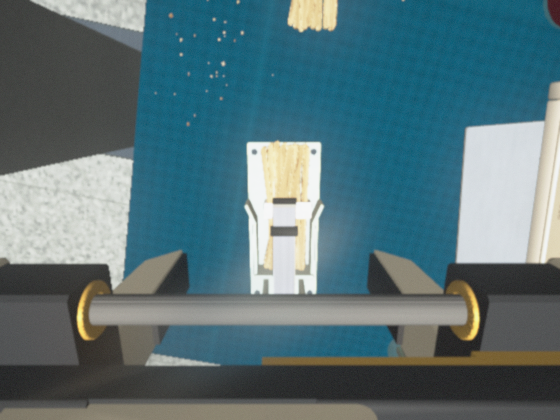

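The holder is upright in the wrist view, its base front edge at row 143, cols 247–321, and the arm and stop near col 283. The bundle's end shows at the top, at (313,15). I'll fit the base plate's edges for an exact axis.

```bash
cat > fit.py <<'E'
from h import *
import pickle
np.set_printoptions(precision=2,suppress=True)
o,p=pickle.load(open('w1.pkl','rb'))
im=cv2.GaussianBlur(p['frame'],(3,3),0).astype(int); m=im[...,0]>85
L=[];Rr=[];C=[]
for r in range(148,288,2):
    c=np.where(m[r,235:335])[0]+235
    if len(c)<20: continue
    a,b=atz(p,[c[0]-.5,r],6,o),atz(p,[c[-1]+.5,r],6,o); L.append(a);Rr.append(b)
L=np.array(L);Rr=np.array(Rr); w=np.linalg.norm(L-Rr,axis=1); print(w)
k=abs(w-80)<3; M=((L+Rr)/2)
for nm,Q in(('L',L[k]),('R',Rr[k]),('mid',M)):
    s=np.polyfit(Q[:,1],Q[:,0],1); print(nm,s,np.arctan(s[0]), len(Q))
fr=[atz(p,[284,y],6,o) for y in [np.where(m[120:160,c])[0][0]+119.5 for c in (255,314)]]; print('front',fr)
E
python3 fit.py
```

```text
[ 81.67  81.8   81.93  82.07  82.2   82.34  82.48  82.61  82.75  82.89
  83.03  83.17  83.3   83.44  83.58  83.72  83.87  82.9   83.04  83.18
  83.32  83.47  82.49  82.63  82.77  82.92  85.3   88.82  91.23  93.64
  91.54  90.57  88.45  86.34  86.49  91.19  94.78  97.22  99.68  99.86
 100.03 100.21 100.39 100.56 100.74 100.92 101.1  101.28 101.46 101.64
 101.82 102.   102.19 101.19 100.2   99.2   99.38  98.37  97.37  97.55
  97.73  95.52  96.89  97.07  96.05  98.63  98.82 100.21 100.39 100.58]
L [ -0.2  439.55] -0.19552126267691058 15
R [ -0.21 523.44] -0.21037081027911417 15
mid [ -0.21 483.3 ] -0.20482978955345454 70
front [array([479.38,  12.64,   6.  ]), array([479.38,  12.64,   6.  ])]
```

>>> {"api": "step_arm", "payload": {
  "series": "-1 1 0 0 0 0 0;-1 1 0 0 0 0 0;-1 1 0 0 0 0 0"
}}

```text
time: 4.7
tool_pos: [466.4, 45.0, 218.9]
tcp_rot: [3.142, -0.001, 1.775]
contact_force: [0.9, -0.8, -0.0]
grip_width: 91.6
finger_force: 0.0
```

>>> {"api": "step_arm", "payload": {
  "series": "-1 1 0.2 0 0 0 0;-1 1 0.2 0 0 0 0;-1 1 0.2 0 0 0 0"
}}

```text
time: 5.0
tool_pos: [467.2, 126.3, 218.8]
tcp_rot: [3.141, -0.001, 1.775]
contact_force: [0.2, -0.9, -0.3]
grip_width: 92.2
finger_force: 0.0
```

>>> {"api": "step_arm", "payload": {
  "series": "-1 1 0.2 0.5 0 0 0;-1 1 0.2 0.5 0 0 0;-1 1 0.2 0.5 0 0 0;-1 1 0.2 0.5 0 0 0"
}}

```text
time: 5.4
tool_pos: [467.0, 205.0, 178.3]
tcp_rot: [-3.141, 0.001, 1.773]
contact_force: [0.5, -0.4, -0.1]
grip_width: 91.5
finger_force: 0.0
```

```bash
python3 lookw.py w2.png stirrers stirrers_center
```

```text
5.4 [467.  205.  178.3] [-3.1  0.   1.8]
stirrers 0.69 [281.4 200.8] [472.2 196.7   0. ] [471.7 198.8   8.7]
stirrers_center 0.59 [281.5 203.9] [472.6 194.7   4.6] [472.4 195.7   8.6]
```

View pics/w2.png

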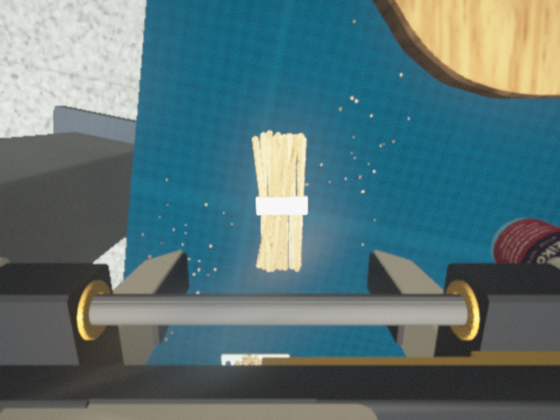

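The bundle stands upright in the view, rows 132–271, with its band at (282,205), almost aligned with the tool. I'll fit its axis and width.

```bash
cat > fit2.py <<'E'
from h import *
import pickle
np.set_printoptions(precision=2,suppress=True)
o,p=pickle.load(open('w2.pkl','rb')); im=p['frame'].astype(int); m=np.zeros((420,560),np.uint8)
m[120:280,240:325]=im[120:280,240:325,0]>100
k,l,st,_=cv2.connectedComponentsWithStats(m); i=1+np.argmax(st[1:,4])
v,u=np.where(l==i); P=np.array([atz(p,[a,b],8,o)[:2] for a,b in zip(u,v)])
r=cv2.minAreaRect(P.astype(np.float32)); print(r,P.mean(0)); 
s=np.linalg.svd(P-P.mean(0),full_matrices=False)[2][0]; s*=np.sign(s[1]); yaw=np.arctan2(s[1],s[0]); print('yaw',yaw)
n=np.array([s[1],-s[0]]); q=(P-P.mean(0))@n; t=(P-P.mean(0))@s
for a in range(-70,71,14):
    e=q[abs(t-a)<4]; 
    if len(e): print(a,e.min(),e.max(),(e.min()+e.max())/2)
b=(im[v,u].min(1)>170); print('band',P[b].mean(0), b.sum())
print(t.min(),t.max())
E
python3 fit2.py
```

```text
((475.99908447265625, 192.96368408203125), (62.777889251708984, 151.9014892578125), 12.156342506408691) [471.74 196.96]
yaw 1.8009088100266384
-70 -29.32414065620988 20.303928026235358 -4.5101063149872616
-56 -27.793292515332872 29.76535259441828 0.9860300395427046
-42 -24.064508256742766 33.899650231892295 4.917570987574765
-28 -22.41776921551199 22.63009541401929 0.10616309925365108
-14 -25.576598435939022 26.764450751304317 0.5939261576826471
0 -26.19153274927912 26.80464642810014 0.3065568394105096
14 -23.40574521403341 26.843888146250748 1.7190714661086695
28 -24.58471899310545 23.975165153033867 -0.30477692003579193
42 -25.82313130667442 25.004091049838443 -0.4095201284179879
56 -26.40759110558211 25.066745379875634 -0.670422862853238
70 -23.879257205493012 22.27981241980578 -0.7997223928436163
band [470.01 199.69] 5469
-80.59502656375614 71.33016600927706
```

>>> {"api": "step_arm", "payload": {
  "series": "-1 0.44 0.04 1 0 0 0;-1 0.44 0.04 1 0 0 0;-1 0.44 0.04 1 0 0 0;-1 0.44 0.04 1 0 0 0"
}}

```text
time: 5.95
tool_pos: [463.6, 239.9, 99.4]
tcp_rot: [3.141, 0.0, 1.771]
contact_force: [0.1, -0.5, 1.4]
grip_width: 92.3
finger_force: 0.0
```

>>> {"api": "step_arm", "payload": {
  "series": "-1 0 0 0.5 0 0 0;-1 0 0 0.9 0 0 0;-1 0 0 0.9 0 0 0;-1 0 0 0.9 0 0 0"
}}

```text
time: 6.35
tool_pos: [464.5, 240.4, 28.6]
tcp_rot: [3.139, -0.0, 1.771]
contact_force: [0.7, 0.7, 0.5]
grip_width: 91.8
finger_force: 0.0
```

```bash
python3 - <<'E'
from h import *
o=readout.get_obs(); print(o['tool_pos'],o['tcp_rot']); print(rel(o,[462.9,240,3],1.7756))
p=vision.capture('wrist')
for q in models.pinpoint(p,'stirrers_center')[:1]: print(q['p'],q['position'],atz(p,q['position'],4.6,o))
save(p,'w3.png')
E
```

```text
[464.45593348 240.42022214  28.64811041] [ 3.13919729e+00 -8.46669879e-05  1.77068221e+00]
[-0.0013 -0.0209  0.3206  0.0004 -0.     -0.0008]
0.91 [278.8, 319.4] [474.18350918 196.315976     4.6       ]
```

View pics/w3.png

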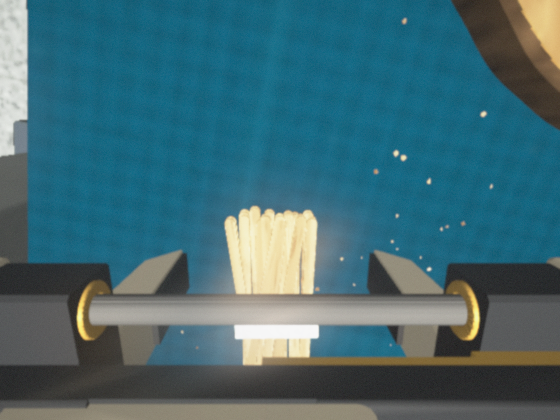

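The bundle sits centred between the fingers (cols 228–317, gripper middle about 280). Going down to close.

>>> {"api": "step_arm", "payload": {
  "series": "-1 0 -0.02 0.31 0 0 0;-1 0 -0.02 0.31 0 0 0;1 0 -0.02 0.31 0 0 0;1 0 -0.02 0.31 0 0 0;1 0 -0.02 0.31 0 0 0;1 0 -0.02 0.31 0 0 0;1 0 -0.02 0.31 0 0 0;1 0 -0.02 0.31 0 0 0;1 0 -0.02 0.31 0 0 0;1 0 -0.02 0.31 0 0 0"
}}

```text
time: 7.45
tool_pos: [461.5, 240.5, 2.0]
tcp_rot: [3.141, 0.0, 1.772]
contact_force: [-0.2, -0.3, 2.2]
grip_width: 44.6
finger_force: 30.0
```

>>> {"api": "step_arm", "payload": {
  "series": "1 0 0 -0.8 0 0 0;1 0 0 -0.8 0 0 0;1 0 0 -0.8 0 0 0;1 0 0 -0.8 0 0 0"
}}

```text
time: 7.85
tool_pos: [460.9, 240.3, 65.3]
tcp_rot: [-3.141, 0.0, 1.772]
contact_force: [-0.1, 0.3, -0.5]
grip_width: 44.4
finger_force: 30.0
```

>>> {"api": "step_arm", "payload": {
  "series": "1 -1 -0.35 0 0 0 0;1 -1 -0.35 0 0 0 0;1 -1 -0.35 0 0 0 0;1 -1 -0.35 0 0 0 0"
}}

```text
time: 8.25
tool_pos: [449.2, 155.8, 64.8]
tcp_rot: [-3.139, -0.0, 1.77]
contact_force: [0.2, -0.5, -0.3]
grip_width: 44.4
finger_force: 30.0
```

>>> {"api": "step_arm", "payload": {
  "series": "1 -0.9 0 0 0 0 0;1 -0.9 0 0 0 0 0;1 -0.9 0 0 0 0 0;1 -0.9 0 0 0 0 0;1 -0.9 0 0 0 0 0"
}}

```text
time: 8.75
tool_pos: [463.9, 87.1, 65.5]
tcp_rot: [-3.141, -0.0, 1.773]
contact_force: [-1.2, 0.4, -0.7]
grip_width: 44.7
finger_force: 30.0
```

```bash
python3 - <<'E'
from h import *
np.set_printoptions(precision=1,suppress=True)
o=readout.get_obs(); print(o['tool_pos'],o['tcp_rot'],o['grip_width'])
p=vision.capture('wrist'); save(p,'w4.png')
for t,z in dict(stirrers_center=4.6+o['tool_pos'][2]-2,holder_mouth=16,clamp_nose=48).items():
  for q in models.pinpoint(p,t)[:1]: print(t,q['p'],q['position'],atz(p,q['position'],z,o))
for n in ('top','scene'):
  s=vision.capture(n); save(s,n+'5.png')
  for t,z in dict(stirrers_center=4.6+o['tool_pos'][2]-2,holder_mouth=16,clamp_nose=48).items():
    for q in models.pinpoint(s,t)[:1]: print(n,t,q['p'],q['position'],atz(s,q['position'],z))
a=cv2.imread('pics/top5.png')[180:290,220:420]; cv2.imwrite('pics/top5c.png',cv2.resize(a,None,fx=4,fy=4,interpolation=cv2.INTER_CUBIC))
E
```

```text
[463.9  87.1  65.5] [-3.1 -0.   1.8] 44.669711673816515
stirrers_center 0.93 [281.3, 347.4] [474.9  43.8  68.1]
clamp_nose 0.3 [279.5, 349.9] [477.5  26.5  48. ]
top holder_mouth 0.74 [343.8, 239.8] [492.3 -50.   16. ]
top clamp_nose 0.93 [342.2, 242.4] [483.5 -40.8  48. ]
scene stirrers_center 0.51 [323.6, 204.2] [474.8  30.3  68.1]
scene holder_mouth 0.65 [345.1, 201.2] [478.2 -54.3  16. ]
scene clamp_nose 0.62 [340.9, 193.9] [484.2 -41.1  48. ]
```

View pics/w4.png

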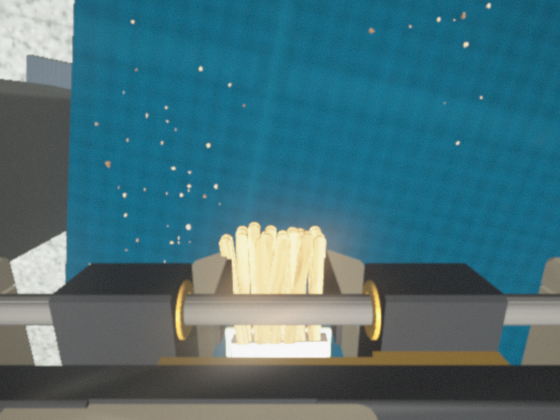

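Bundle held (44.6 mm wide), lined up with the holder axis. Going down to just above pile height.

>>> {"api": "step_arm", "payload": {
  "series": "1 0 0 0.2 0 0 0;1 0 0 0.4 0 0 0;1 0 0 0.46 0 0 0;1 0 0 0.46 0 0 0;1 0 0 0.46 0 0 0"
}}

```text
time: 9.85
tool_pos: [464.6, 85.9, 29.5]
tcp_rot: [3.141, 0.0, 1.772]
contact_force: [0.4, -0.8, 0.4]
grip_width: 44.6
finger_force: 30.0
```

```bash
python3 - <<'E'
from h import *
np.set_printoptions(precision=1,suppress=True)
O=[]
for i in range(3): O.append(readout.get_obs()); s=vision.capture('scene')
print([o['tool_pos'] for o in O],O[-1]['tcp_rot'],O[-1]['contact_force'])
save(s,'s6.png'); a=cv2.imread('pics/s6.png')[140:270,260:420]; b=cv2.resize(a,None,fx=4,fy=4,interpolation=cv2.INTER_CUBIC); cv2.imwrite('pics/s6c.png',b)
E
```

```text
[array([464.6,  85.9,  29.5]), array([464.7,  85.9,  29.7]), array([464.8,  85.9,  29.7])] [3.1 0.  1.8] [-0.1  0.1  0.2]
```

View pics/s6c.png

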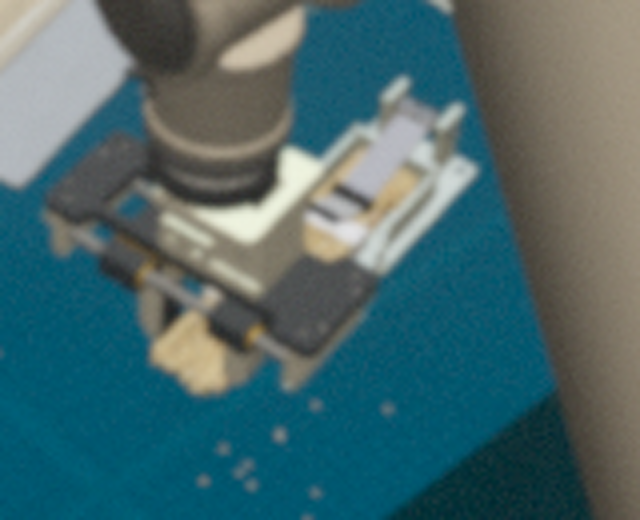

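The view shows the bundle gripped and in line with the holder, at the mouth side of the arm. Now I'll push in slowly.

>>> {"api": "step_arm", "payload": {
  "series": "1 -0.1 -0.012 0.02 0 0 0;1 -0.2 -0.012 0.02 0 0 0;1 -0.3 -0.012 0.02 0 0 0;1 -0.4 -0.012 0.02 0 0 0;1 -0.5 -0.012 0.02 0 0 0;1 -0.6 -0.012 0.02 0 0 0;1 -0.6 -0.012 0.02 0 0 0"
}}

```text
time: 10.7
tool_pos: [473.1, 37.6, 27.4]
tcp_rot: [-3.141, 0.0, 1.771]
contact_force: [-0.3, -2.3, -1.1]
grip_width: 44.5
finger_force: 30.0
```

```bash
python3 - <<'E'
from h import *
np.set_printoptions(precision=1,suppress=True)
for i in range(2):
  o=readout.get_obs(); s=vision.capture('top'); print(o['tool_pos'],o['tcp_rot'],o['contact_force'],o['moment'],o['grip_width'])
E
```

```text
[473.1  37.6  27.4] [-3.1  0.   1.8] [-0.3 -2.3 -1.1] [-0.2 -0.1 -0.1] 44.461518477747404
[473.1  37.8  27.5] [3.1 0.  1.8] [ 0.5 -0.8 -0.4] [-0.2 -0.1 -0.1] 44.83598793869505
```

>>> {"api": "step_arm", "payload": {
  "series": "1 -0.1 0 0 0 0 0;1 -0.2 0 0 0 0 0;1 -0.3 0 0 0 0 0;1 -0.4 0 0 0 0 0;1 -0.5 0 0 0 0 0;1 -0.55 0 0 0 0 0;1 -0.55 0 0 0 0 0"
}}

```text
time: 11.5
tool_pos: [482.0, -5.4, 27.5]
tcp_rot: [3.141, 0.001, 1.771]
contact_force: [0.7, -1.0, -2.5]
grip_width: 44.5
finger_force: 30.0
```

```bash
python3 - <<'E'
from h import *
np.set_printoptions(precision=1,suppress=True)
for i in range(2):
  o=readout.get_obs(); s=vision.capture('scene'); print(o['tool_pos'],o['tcp_rot'],o['contact_force'],o['moment'],o['grip_width'])
save(s,'s7.png'); a=cv2.imread('pics/s7.png')[140:250,270:420]; b=cv2.resize(a,None,fx=5,fy=5,interpolation=cv2.INTER_CUBIC); cv2.imwrite('pics/s7c.png',b)
E
```

```text
[482.   -5.4  27.5] [3.1 0.  1.8] [ 0.7 -1.  -2.5] [-0.1 -0.1  0. ] 44.49566348902066
[481.9  -5.1  27.5] [3.1 0.  1.8] [ 0.9 -1.2 -1.8] [-0.1 -0.1 -0. ] 44.43644692911823
```

View pics/s7c.png

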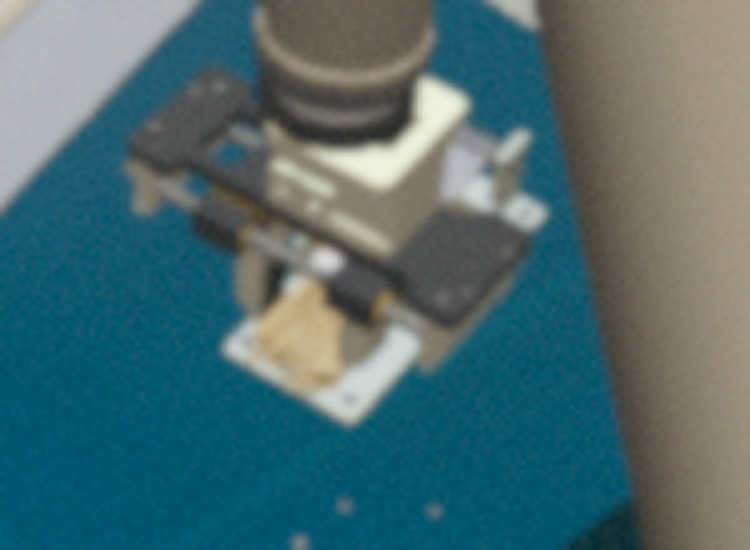

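The bundle is going in straight, with its rear over the front of the base. About 8 mm remain.

>>> {"api": "step_arm", "payload": {
  "series": "1 -0.03 0 0.01 0 0 0;1 -0.06 0 0.01 0 0 0;1 -0.08 0 0.01 0 0 0;1 -0.08 0 0.01 0 0 0"
}}

```text
time: 12.0
tool_pos: [483.0, -10.8, 26.7]
tcp_rot: [-3.142, 0.0, 1.772]
contact_force: [-0.4, 0.8, -0.8]
grip_width: 44.5
finger_force: 30.0
```

>>> {"api": "step_arm", "payload": {
  "series": "1 -0.015 0 0 0 0 0;1 -0.03 0 0 0 0 0;1 -0.03 0 0 0 0 0"
}}

```text
time: 12.3
tool_pos: [483.2, -12.2, 26.6]
tcp_rot: [-3.141, -0.001, 1.771]
contact_force: [-0.1, 5.4, -0.7]
grip_width: 44.6
finger_force: 30.0
```

>>> {"api": "step_arm", "payload": {
  "series": "1 -0.01 0 0 0 0 0;1 -0.02 0 0 0 0 0;1 -0.02 0 0 0 0 0"
}}

```text
time: 12.6
tool_pos: [483.1, -12.3, 26.5]
tcp_rot: [-3.141, -0.003, 1.771]
contact_force: [0.0, 14.8, -1.1]
grip_width: 44.9
finger_force: 30.0
```

The force rises with no motion, so it's home against the stop. Releasing, then lifting straight up.

>>> {"api": "step_arm", "payload": {
  "series": "-0.4 0 0 0 0 0 0;-0.4 0 0 0 0 0 0;-0.4 0 0 0 0 0 0;-0.4 0 0 0 0 0 0;-0.4 0 0 0 0 0 0;-0.4 0 0 0 0 0 0;-0.4 0 0 0 0 0 0"
}}

```text
time: 13.3
tool_pos: [483.8, -14.7, 26.7]
tcp_rot: [3.142, 0.0, 1.771]
contact_force: [-0.2, 0.2, -0.1]
grip_width: 64.1
finger_force: 0.0
```

>>> {"api": "step_arm", "payload": {
  "series": "-0.4 0 0 -0.3 0 0 0;-0.4 0 0 -0.7 0 0 0;-0.4 0 0 -1 0 0 0;-0.4 0 0 -1 0 0 0"
}}

```text
time: 13.7
tool_pos: [485.8, -15.0, 109.7]
tcp_rot: [3.136, 0.003, 1.772]
contact_force: [0.1, -0.1, -0.2]
grip_width: 64.1
finger_force: 0.0
```

>>> {"api": "step_arm", "payload": {
  "series": "-0.4 0 0 -1 0 0 0;-0.4 0 0 -1 0 0 0;-0.4 0 0 -1 0 0 0;-0.4 0 0 -1 0 0 0"
}}

```text
time: 14.1
tool_pos: [483.5, -14.6, 186.2]
tcp_rot: [-3.141, 0.0, 1.772]
contact_force: [-0.4, 0.4, -1.4]
grip_width: 64.0
finger_force: 0.0
```

```bash
python3 lookw.py w8.png stirrers_center holder_stop clamp_roller clamp_nose pile_1_center; python3 -c "
import cv2;a=cv2.imread('pics/w8.png')[60:300,170:400];cv2.imwrite('pics/w8c.png',cv2.resize(a,None,fx=2.4,fy=2.4,interpolation=cv2.INTER_CUBIC))"
```

```text
14.1 [483.5 -14.6 186.2] [-3.1  0.   1.8]
stirrers_center 0.73 [280. 239.] [496.1 -64.9   4.6] [491.3 -43.1  64. ]
clamp_roller 0.7 [280.9 258.8] [499.7 -78.7  24. ] [498.1 -71.3  41.2]
clamp_roller 0.69 [279.8 234.2] [493.3 -52.8  24. ] [490.5 -40.   60.6]
clamp_nose 0.6 [278.8 235.2] [490.7 -45.6  48. ] [489.7 -40.6  61.9]
```

View pics/w8c.png

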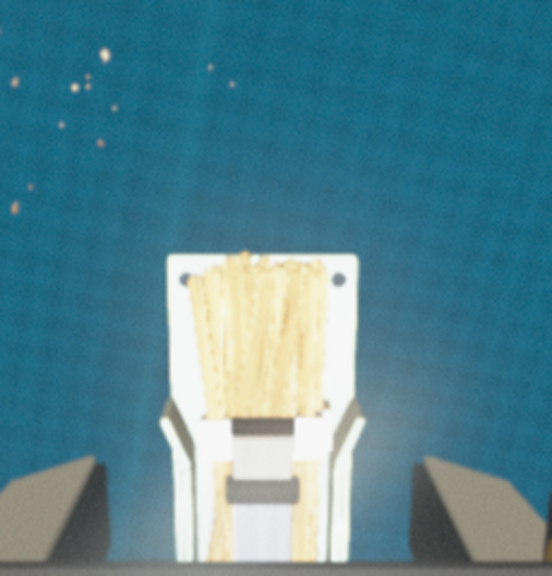

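The bundle lies straight between the cheeks, its rear end at the front edge of the base (crop row 258). The band is under the nose and the nose is about 61 mm high, which fits three bundles. I'll check the rear end against the pile and the bundle heights.

```bash
python3 - <<'E'
from h import *
import pickle
np.set_printoptions(precision=1,suppress=True)
u=np.array([.203,-.979])
for fn,z,r0,r1,c0,c1 in (('w1.pkl',24,130,160,258,306),('w8.pkl',33.5,155,190,248,306)):
    o,p=pickle.load(open(fn,'rb')); im=p['frame'].astype(int)
    wood=((im[...,0]-im[...,2])>40)
    org=np.array([494.,-58])
    e=[];
    for c in range(c0,c1,4):
        r=np.where(wood[r0:r1,c])[0]
        if len(r): e.append((atz(p,[c,r0+r[0]-.5],z,o)[:2]-org)@u)
    print(fn,'rear end holder x',np.array(e))
    if fn=='w8.pkl':
        for r in (180,190,200,210,220,228):
            c=np.where(wood[r,235:320])[0]+235; a=atz(p,[c[0],r],z,o);b=atz(p,[c[-1],r],z,o)
            lat=[(q[:2]-org)@np.array([.979,.203]) for q in(a,b)]
            print(r,np.array(lat),np.mean(lat),'z',atdepth(p,[c.mean()-8,r],o)[2],atdepth(p,[c.mean()+8,r],o)[2])
E
```

```text
w1.pkl rear end holder x [-66.5 -65.5 -70.5 -71.5 -73.5 -69.4 -68.4 -69.4 -70.4 -69.4 -69.3]
w8.pkl rear end holder x [-65.2 -67.  -67.9 -70.7 -73.4 -74.3 -76.2 -71.6 -74.3 -71.5 -71.5 -72.4
 -71.5 -71.5 -70.6]
180 [-28.1  18.2] -4.960913163812727 z 30.62244810983549 32.723960861644514
190 [-26.5  22. ] -2.2246537185788746 z 31.053329954120557 31.2563519682962
200 [-24.8  18.4] -3.204978587695127 z 30.930586038159902 31.74338776942625
210 [-24.1  22.4] -0.8809688569604983 z 32.62939211898771 32.527765073910416
220 [-22.5  21.6] -0.43078009381396853 z 32.74224557881888 32.83621490002207
228 [-21.7  23.7] 0.9953053886765417 z 32.88145494874874 32.659771223074415
```

It's straight and flat. The rear end may stand 1–2 mm out (stray sticks or real), so I'll nudge the end gently with shut fingers to confirm it is home.

>>> {"api": "step_arm", "payload": {
  "series": "1 0.85 0 0 0 0 0;1 0.85 0 0.3 0 0 0;1 0.85 0 0.98 0 0 0;1 0.85 0 0.98 0 0 0;1 0.85 0 0.98 0 0 0;1 0.85 0 0.98 0 0 0"
}}

```text
time: 15.0
tool_pos: [471.4, 51.6, 109.7]
tcp_rot: [3.14, 0.001, 1.771]
contact_force: [0.6, -0.3, -0.4]
grip_width: 20.9
finger_force: 0.0
```

>>> {"api": "step_arm", "payload": {
  "series": "1 0 0 0.5 0 0 0;1 0 0 0.99 0 0 0;1 0 0 0.99 0 0 0;1 0 0 0.99 0 0 0;1 0 0 0.99 0 0 0"
}}

```text
time: 15.5
tool_pos: [472.1, 51.8, 31.5]
tcp_rot: [3.137, 0.001, 1.771]
contact_force: [0.9, 1.3, 0.5]
grip_width: -0.0
finger_force: 0.0
```

>>> {"api": "step_arm", "payload": {
  "series": "1 -0.1 0.01 0 0 0 0;1 -0.2 0.01 0 0 0 0;1 -0.27 0.01 0 0 0 0;1 -0.27 0.01 0 0 0 0;1 -0.27 0.01 0 0 0 0"
}}

```text
time: 16.0
tool_pos: [475.3, 30.7, 29.2]
tcp_rot: [-3.142, 0.0, 1.771]
contact_force: [0.6, -0.4, 0.3]
grip_width: 0.3
finger_force: 0.0
```

>>> {"api": "step_arm", "payload": {
  "series": "1 0 0 0.025 0 0 0;1 -0.05 0 0.025 0 0 0;1 -0.1 0 0.025 0 0 0;1 -0.1 0 0.025 0 0 0"
}}

```text
time: 16.4
tool_pos: [477.1, 22.7, 27.0]
tcp_rot: [3.142, 0.0, 1.771]
contact_force: [0.2, 0.2, 0.4]
grip_width: 0.3
finger_force: 0.0
```

>>> {"api": "step_arm", "payload": {
  "series": "1 -0.02 0 0 0 0 0;1 -0.035 0 0 0 0 0;1 -0.035 0 0 0 0 0"
}}

```text
time: 16.7
tool_pos: [477.3, 20.9, 27.1]
tcp_rot: [-3.141, -0.001, 1.771]
contact_force: [-0.3, 3.6, 1.3]
grip_width: 0.8
finger_force: 2.0
```

>>> {"api": "step_arm", "payload": {
  "series": "1 -0.01 0 0 0 0 0;1 -0.02 0 0 0 0 0;1 -0.02 0 0 0 0 0"
}}

```text
time: 17.0
tool_pos: [477.2, 20.7, 27.1]
tcp_rot: [-3.141, -0.003, 1.771]
contact_force: [0.1, 11.4, 1.7]
grip_width: 0.5
finger_force: 6.0
```

```bash
python3 - <<'E'
from h import *
np.set_printoptions(precision=1,suppress=True)
o=readout.get_obs(); print(o['tool_pos'],o['contact_force'])
E
```

```text
[477.2  20.7  27.1] [ 0.1 11.4  1.7]
```

It gives no way at 11 N, so it is home. Backing off, lifting and taking a last look.

>>> {"api": "step_arm", "payload": {
  "series": "1 0.3 0 0 0 0 0;1 0.5 0 0 0 0 0;1 0.5 0 0 0 0 0;1 0.5 0 -0.5 0 0 0;1 0.5 0 -1 0 0 0;1 0.5 0 -1 0 0 0;1 0.5 0 -1 0 0 0"
}}

```text
time: 17.7
tool_pos: [470.4, 57.4, 107.8]
tcp_rot: [3.139, 0.001, 1.771]
contact_force: [0.4, -0.1, -0.0]
grip_width: 0.5
finger_force: 0.0
```

>>> {"api": "step_arm", "payload": {
  "series": "1 0 0 -1 0 0 0;1 0 0 -1 0 0 0;1 0 0 -1 0 0 0"
}}

```text
time: 18.0
tool_pos: [471.6, 57.6, 189.5]
tcp_rot: [3.136, 0.002, 1.771]
contact_force: [1.1, 0.3, -0.7]
grip_width: 0.4
finger_force: 0.0
```

```bash
python3 lookw.py w9.png clamp_nose clamp_roller; python3 -c "
import cv2;a=cv2.imread('pics/w9.png')[150:400,170:420];cv2.imwrite('pics/w9c.png',cv2.resize(a,None,fx=2.3,fy=2.3,interpolation=cv2.INTER_CUBIC))"
```

```text
18.0 [471.6  57.6 189.5] [3.1 0.  1.8]
clamp_roller 0.7 [278.8 319.7] [501.5 -79.3  24. ] [466.6  82.7 271.7]
```

View pics/w9c.png

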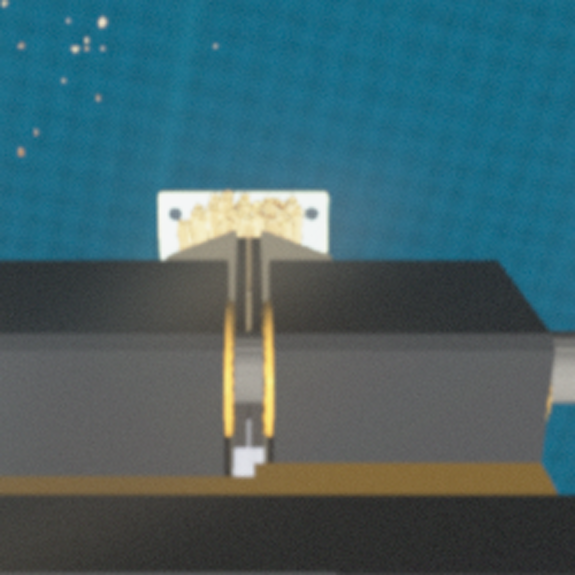

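The rear end lies square at the front edge of the base (crop rows 190–240), and the robot is clear. Handing in.

```bash
python3 -c "
from plant import order; print(order.close_job())"
```

```text
the job is handed in; nothing more can be done
None
```

The bundle is tucked under the sprung arm on top of the two old ones and home against the back stop (it did not move under an 11 N push). The gripper let go and moved clear, and I handed the job in about 18 s into the 48 s allowed.

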